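# Clear the tea cup off the presentation box and flip its lid open

### The job

Get the navy presentation box open for packing. First push the clay tea cup that stands on its lid across onto the empty white foam block beside the box, sliding it without lifting or tipping it, so that its foot stands wholly on the foam; then push the lid up by its brass front tab and over past upright, so that it leans back and stays open by itself. Leave the teapots, bowl, mug, canister and spatula where they are.

Things in the scene. Friction and masses are not known exactly. Their poses are not given: they have to be found in the camera images.
- box: Navy box fixed to the table, 130 mm (x) by 160 mm (y) and 90 mm high without its lid, walls 6 mm. Origin at the centre of its underside, on the table (z = 0); its own x points from the front (tab side, towards the robot) to the hinge at the back, its y to its left, z up. It is turned up to 0.25 rad either way. The hinge line runs along its y, at x = +65 mm, z = 90 mm in its frame.
- lid (a joint): Angle of the navy lid: 0 shut (lying level on the box), growing as the front edge rises, stop at 1.9 rad, where it leans back behind the box. It weighs about 250 g and hangs free on its hinge: let go below about 1.5 rad it falls shut, past about 1.6 rad it falls open against the stop. The lid is 130 (front to back) by 160 mm and 8 mm thick, its underside at 90 mm and its top at 98 mm over the table when shut; 1 or 2 N at the tab lifts it.
- lid_tab (a point): Middle of the front end of the brass tab on the lid's front edge. The tab is 60 mm wide (along the hinge), 6 mm thick (this point is 3 mm above its underside) and stands out 28 mm in front of the box, its underside at 90 mm over the table when shut, with free space under and in front of it. It moves with the lid on a circle of 158 mm radius about the hinge. Its axes are the lid's, parallel to the box's when the lid is shut.
- lid_hinge (a point): Middle of the lid's hinge line, at the back rim of the box, 90 mm over the table; does not move. The hinge line runs along the y of the box.
- foam_block: Empty white foam block fixed close beside the box, on its left or its right: 140 mm (along the box's x) by 150 mm (along the box's y), 96 mm high, so its top is level with the lid but 2 mm lower, with a 2 mm gap between. Origin at the centre of its underside on the table; axes parallel to the box's.
- crate: Upturned blue plastic crate, of the same size as the foam block, fixed on the other side of the box; the small teapot stands on it. Origin at the centre of its underside on the table; axes parallel to the box's.
- cup: Loose open reddish clay tea cup without a handle, about 0.2 kg, standing on the shut lid. 55 mm high; flat foot of 68 mm diameter, widest (84 mm) between 16 and 26 mm above the foot, 76 mm at the rim; wall 5 mm. Origin at the centre of the underside of its foot, z up. It slides upright when pushed low on its belly with 1 to 4 N.
- teapot: Small loose purple-brown teapot standing on the crate, body 70 mm wide, 62 mm high, about 110 mm over spout and handle. To be left alone. Origin under its centre.
- dark_pot: Loose near-black teapot on the table in front of and beyond the block or crate on the box's left, 95 mm wide, 84 mm high. To be left alone. Origin under its centre.
- mug: Loose ochre mug behind the box, 72 mm wide, 75 mm high. To be left alone. Origin under its centre.
- canister: Loose dark green jar with a wooden cap on the table to the right, 68 mm wide, 100 mm high. To be left alone. Origin under its centre.
- spatula: Loose wooden-handled spatula, 200 mm long, lying on the table in front to the right. To be left alone. Origin under its middle.
- bowl: Small loose dark green bowl on the table in front to the left, 72 mm wide, 34 mm high. To be left alone. Origin under its centre.
There are look-alikes about, which are no part of the job. There is more than one size of the foam_block; the one meant has the size given above. Leave any red look-alike of the box alone.

How it is judged:
By the outcome, as a careful person would: the job done as asked, in the order asked, and still so for the second after the job is handed in, with the robot touching nothing.
It also fails if it takes over 61 s, if anything falls off the work surface, if the arm or the gripper's body presses on something with over 40 N, if the wrist force passes 120 N, or if a joint passes its speed limit or range.

### The arm

A 6-joint arm with a two-finger parallel gripper is mounted at the origin on the work surface. World frame = base frame: x ahead of the robot, y to its left, z up, the work surface at z = 0. Lengths are in m, angles in rad, forces in N, time in s.
With the tool pointing down it reaches from about 0.35 to 0.975 m from the base axis. Payload 4.9 kg.
Tool frame: the origin (TCP) lies at the very end of the fingers, on their centre line; the grasp point (between the pads) lies 19 mm behind it (ctrl.pinch_z is the distance from the TCP to the grasp point, in m); z points along the fingers, y is the direction in which the jaws open and shut (so a half turn about z gives the same grasp; the last joint's range is limited). The gripper opens to 85 mm and grips with 20 to 120 N. Pads are 22 mm wide; open, the fingers measure 114 mm over their backs; the gripper's body (76 mm by 85 mm) begins 54 mm behind the grasp point. The pads swing forward as they close: fully open they stand 13 mm farther back than shut.
Start: joints at [1.067, 0.053, 1.613, -0, 1.476, -0.119], TCP at [0.235, 0.579, 0.231] pointing down, gripper open.
Joint ranges: [-3.01, 3.01], [-1.01, 2.22], [0.06, 2.58], [-1.02, 4.17], [0.09, 2.62], [-3.14, 3.14]. Speed limits (rad/s): [2.57, 2.57, 3.14, 3.14, 3.14, 3.14].

### API

Orientations are given as a rotation vector (axis times angle).
In Python, from station import ctrl gives the robot as it stands.
- The arm moves only by the tool carry_out, never from a script. Its argument "series" is a list of rows, each a list of 7 numbers: the shift along the world's x, y, z each as a share of 0.025 m, from -1 to 1, then the turn, a rotation vector about the world's x, y, z each as a share of 0.1 rad, from -1 to 1, then the opening, from 0 (shut) to 1 (fully open). A call has 1 to 12 rows; each row shifts and turns the commanded pose from where the row before left it; what a row does not reach is not made up. A row lasts 1/10 s, in which the tool goes at most 50 mm and 8.59 degrees, less where a joint would pass 70% of its speed; a pose out of reach is approached as far as the arm can. A call with a number of a shift or a turn outside -1 to 1 is refused whole. A call with a gripper value outside its range is refused whole. The fingers move at their own pace and stop on an object; "grip_force" is the grip in N (left out, the last holds). Time passes only in rows, so rows that do not move let the fingers close. It gives the time, the measured TCP pose, the force and the opening at its end, in the units of the state.
- ctrl.get_obs(): the state, without advancing time (a new reading comes with each control period).
- ctrl.get_image(name): name is "scene" or "side" or "wrist"; returns a dict with "frame" (400x640x3 uint8, blue, green, red), "fx", "fy", "cx", "cy" (pixels), "R" (3x3) and "t" (3): a world point X has camera coordinates R X + t; the wrist camera has in their place "hand_eye" (4x4, takes a point from camera to tool coordinates, whose origin is the TCP and whose axes are the flange's). Camera axes: x right, y down, z forward; pixel columns grow to the right and rows downward; lengths in m; the calibration is good to about 2 mm. The wrist camera is an equidistant fisheye: a pixel r from the principal point sees the ray r / f radians off the axis. A picture is of the moment at which its call begins: read the wrist's pose just before it. There is no depth.
- ctrl.finish_job(): hands the job in, once; it reports no verdict.
Trained networks look in a picture, given as the dict that the camera call returned (one of the last four; its "shot" number tells which), for a name from the list of things; names that differ only in an ending like _2 or _b are one class to them, and where a whole thing is asked for, a point or a joint stands for the part that bears it (a point fixed in the world has none). Each returns a list of dicts, best first, with "p" (0 to 1); they miss things now and then, are a little off and sometimes report something else, mostly with a low value. They report only what shows in the picture. A call takes as long as a camera call. They do not tell look-alikes from the thing itself.
- ctrl.trace(picture, name): "mask" (400x640 bool, what is visible of it) and "rect" ([left, top, width, height] as shares, 0 to 1, of the picture: columns of its width, rows of its height, round what is visible of it).
- ctrl.mark_of(picture, name): "position" ([column, row] as shares, 0 to 1, of the picture: columns of its width, rows of its height: a listed point, or the origin of a listed thing).
The state is a dict: "t": time; "q": joint angles; "dq": joint speeds; "effort": joint torques, N m; "tool_pos": TCP position; "tool_rot": TCP orientation; "contact_force": force on the tool from outside, world axes, zero at the start; "wrist_torque": the same for the moment, N m; "opening": finger opening in m.
Only numpy, scipy, OpenCV 4.12 (cv2) and the standard library are available. Lean on these libraries where they do the work, as an engineer would, in place of code of your own. Each camera call takes 0.05 s, during which the arm holds its last target.

## Working session

There is one attempt and no reset: what is moved stays moved. The work goes in short steps, Python scripts to look and compute and a tool call to move; the robot and the scene stay as the last step left them, time stands still between calls to the robot, and variables do not carry over. Pictures are saved under pics/ and viewed, and the job is handed in when it is done.

Besides the shell and the picture viewer there is one more tool, called after "Request:" as name(argument=value, ...), one argument or row to a line, values as JSON. carry_out: Moves the arm, as the interface text tells. Shift numbers are shares of 0.025 m and turn numbers shares of 0.1 rad, none past 1 either way. Its arguments: {"type":"object","properties":{"series":{"type":"array"},"grip_force":{"type":"number"}},"required":["series"]}

```bash
ls; mkdir -p pics
python3 - <<'E'
from station import ctrl
import cv2
o=ctrl.get_obs();print({k:(o[k]) for k in('t','tool_pos','tool_rot','opening','contact_force')}, ctrl.pinch_z)
for n in('scene','side','wrist'):
    p=ctrl.get_image(n);cv2.imwrite(f'pics/{n}0.png',p['frame']);print(n,p['shot'],p['fx'],p.get('R'),p.get('t'),p.get('hand_eye'))
    for k in('box','foam_block','crate','cup','teapot','lid','lid_tab'):
        print(k,[(round(d['p'],2),[int(v*s) for v,s in zip(d['rect'],(640,400,640,400))]) for d in ctrl.trace(p,k)[:3]])
    for k in('lid_tab','lid_hinge','cup','foam_block','crate','box'):
        print('mark',k,[(round(d['p'],2),[round(v*s,1) for v,s in zip(d['position'],(640,400))]) for d in ctrl.mark_of(p,k)[:3]])
E
```

```text
pics
{'t': 0.0, 'tool_pos': array([0.23430613, 0.57874819, 0.23007539]), 'tool_rot': array([-6.00590275e-01, -3.08301491e+00,  3.06848250e-03]), 'opening': 0.08527405598028646, 'contact_force': array([-0.12085541, -0.14522207, -0.09533324])} 0.0187
scene 1 389.27287804699347 [[-0.55984211  0.82848226  0.01392727]
 [ 0.51838078  0.36330654 -0.77413805]
 [-0.64641951 -0.42617545 -0.63286358]] [ 0.26565301 -0.21641752  1.47670004] None
box [(0.72, [248, 181, 78, 68]), (0.63, [264, 258, 89, 99]), (0.55, [242, 147, 28, 25])]
foam_block [(0.8, [301, 201, 75, 74]), (0.6, [418, 130, 89, 87])]
crate [(0.71, [196, 167, 76, 67]), (0.46, [243, 148, 26, 24])]
cup [(0.82, [265, 176, 33, 35])]
teapot [(0.87, [223, 165, 24, 28])]
lid [(0.86, [247, 184, 75, 43]), (0.84, [262, 262, 86, 70])]
lid_tab [(0.65, [262, 260, 89, 72])]
mark lid_tab [(0.84, [301.6, 184.4]), (0.65, [319.3, 262.0])]
mark lid_hinge [(0.91, [299.5, 327.4]), (0.66, [269.2, 218.1])]
mark cup [(0.82, [283.0, 203.7])]
mark foam_block [(0.71, [340.7, 250.4]), (0.62, [457.1, 189.0])]
mark crate [(0.74, [239.1, 212.5])]
mark box [(0.61, 
[... 922 characters left out ...]
0.72, [192.3, 202.8])]
mark crate [(0.57, [386.2, 249.6])]
mark box [(0.94, [369.6, 163.8]), (0.61, [373.0, 190.5]), (0.19, [390.8, 234.2])]
wrist 3 309.70691628693146 None None [[-6.58837503e-04 -9.44769916e-01 -3.27733691e-01  8.59097452e-02]
 [ 9.99999751e-01 -7.04728826e-04  2.12649909e-05  6.07555937e-04]
 [-2.51053903e-04 -3.27733596e-01  9.44770145e-01 -1.43412515e-01]
 [ 0.00000000e+00  0.00000000e+00  0.00000000e+00  1.00000000e+00]]
box []
foam_block [(0.77, [12, 111, 210, 217]), (0.64, [153, 377, 53, 22])]
crate []
cup []
teapot []
lid []
lid_tab []
mark lid_tab [(0.44, [63.2, 368.1])]
mark lid_hinge []
mark cup []
mark foam_block [(0.74, [137.1, 206.5])]
mark crate []
mark box []
```

View pics/scene0.png

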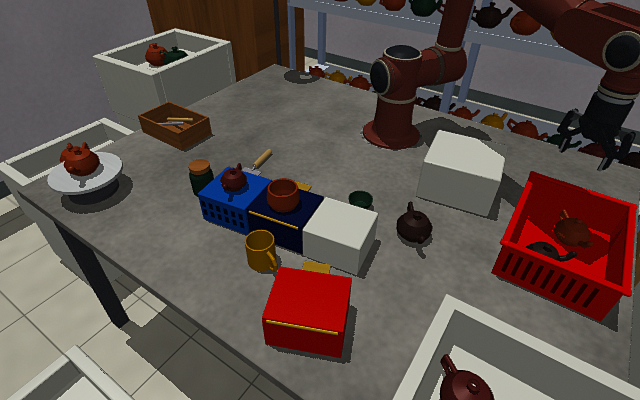

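View pics/side0.png

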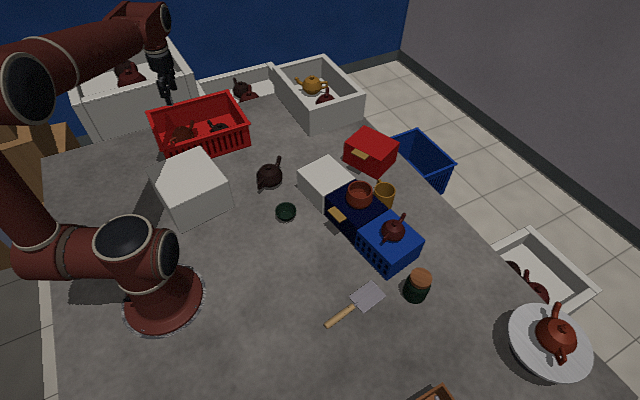

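Run:
```python
import cv2
a=cv2.imread('pics/scene0.png')[110:370,180:520];cv2.imwrite('pics/scene0c.png',cv2.resize(a,None,fx=2.2,fy=2.2,interpolation=cv2.INTER_CUBIC))
a=cv2.imread('pics/side0.png')[110:290,130:450];cv2.imwrite('pics/side0c.png',cv2.resize(a,None,fx=2.5,fy=2.5,interpolation=cv2.INTER_CUBIC))
```

```text
(no output)
```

View pics/scene0c.png

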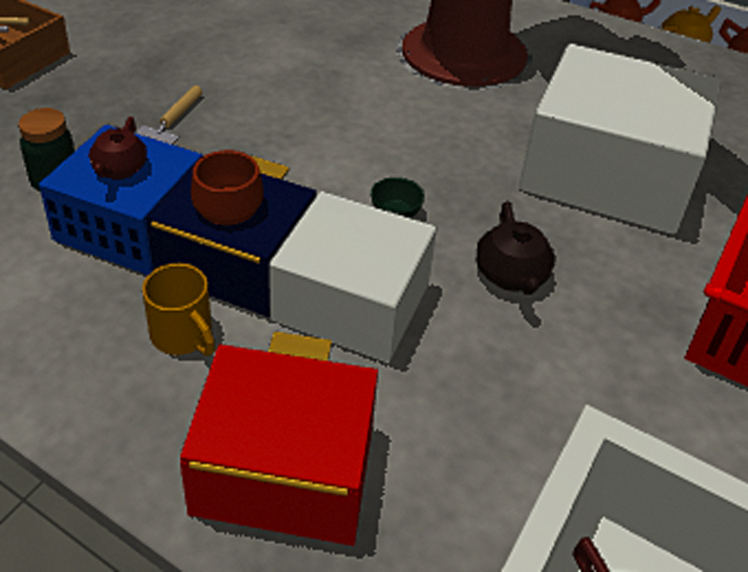

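View pics/side0c.png

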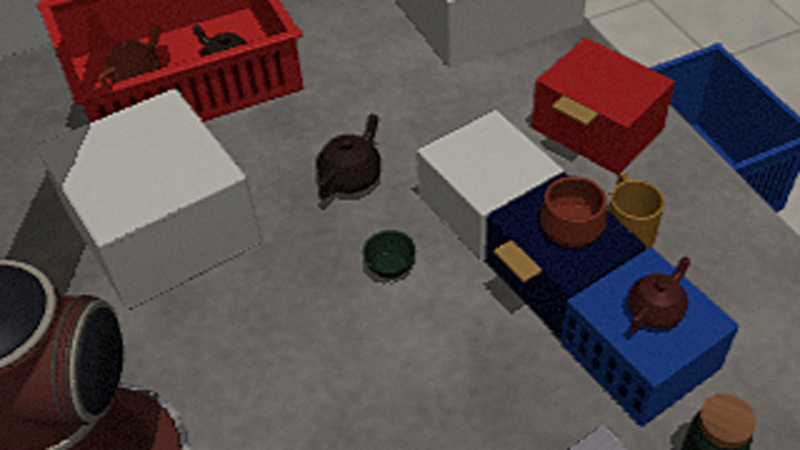

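The foam candidates are the block at scene (340,235), against the navy box and level with its lid, and the block at scene (460,170), which is larger and stands apart. The first fits, and the enlarged crop confirms it. It is on the box's left. The box meant is the navy one at scene (285,215), not the red one at (307,310). Next I fit the poses.

```bash
cat > h.py <<'E'
import numpy as np,cv2
from scipy.optimize import least_squares
from scipy.spatial.transform import Rotation as Ro
def proj(p,X):
    c=(np.atleast_2d(X)@np.array(p['R']).T)+np.array(p['t'])
    return np.c_[c[:,0]/c[:,2]*p['fx']+p['cx'],c[:,1]/c[:,2]*p['fy']+p['cy']]
def ray(p,uv):
    d=np.array([(uv[0]-p['cx'])/p['fx'],(uv[1]-p['cy'])/p['fy'],1]);R=np.array(p['R']);return -R.T@p['t'],R.T@d
def atz(p,uv,z):
    o,d=ray(p,uv);return o+d*(z-o[2])/d[2]
def b2w(P,X):
    X=np.atleast_2d(X);c,s=np.cos(P[2]),np.sin(P[2]);return np.c_[P[0]+c*X[:,0]-s*X[:,1],P[1]+s*X[:,0]+c*X[:,1],X[:,2]]
E
python3 - <<'E'
from station import ctrl
from h import *
ps=ctrl.get_image('scene');pd=ctrl.get_image('side')
S=lambda u,v:(180+u/2.2,110+v/2.2)
D=lambda u,v:(130+u/2.5,110+v/2.5)
f=lambda x,y:(x*.07,.157+y*.075,.096)
c=lambda x,y:(x*.07,-.157+y*.075,.096)
obs=[(ps,S(319,192),f(-1,-1),1),(ps,S(436,226),f(-1,1),1),(ps,S(397,308),f(1,1),1),(ps,S(271,262),f(1,-1),1),
(pd,D(418,152),f(-1,1),1),(pd,D(495,111),f(1,1),1),(pd,D(566,172),f(1,-1),1),(pd,D(487,212),f(-1,-1),1),
(pd,D(567,300),c(-1,1),2),(pd,D(650,385),c(-1,-1),2),(pd,D(737,326),c(1,-1),2),(pd,D(650,250),c(1,1),2),
(pd,D(495,248),(-.093,.03,.096),0),(pd,D(519,281),(-.093,-.03,.096),0),
(ps,S(152,224),(.065,-.08,.093),0),(ps,S(259,260),(.065,.08,.093),0)]
def r(P):
    out=[]
    for p,uv,X,k in obs:
        X=np.array(X); X[0]+=[0,P[3],P[4]][k]
        out+=list(proj(p,b2w(P,X))[0]-uv)
    return np.array(out)
best=least_squares(r,[.7,-.1,0,0,0],loss='soft_l1')
print(best.x.round(4));print(r(best.x).reshape(-1,2).round(1))
P=best.x[:3];np.save('P.npy',best.x)
for n,p in(('scene',ps),('side',pd)):
    m=ctrl.mark_of(p,'lid_tab')[:2];print(n,[d['position']*np.array([640,400]) for d in m],proj(p,b2w(P,(-.093,0,.093))))
    t=ctrl.trace(p,'cup')[0];ys,xs=np.nonzero(t['mask']);
    cm=ctrl.mark_of(p,'cup')[0]['position']*np.array([640,400]);print('cup mark',atz(p,cm,.098))
    np.save(f'cup_{n}.npy',t['mask'])
# cup silhouette fit
def sil(p,x,y):
    pts=[]
    for rr,z in((.034,0),(.042,.016),(.042,.026),(.038,.055)):
        a=np.linspace(0,6.28,40);pts.append(proj(p,np.c_[x+rr*np.cos(a),y+rr*np.sin(a),0*a+.098+z]))
    return np.vstack(pts)
def rc(q):
    o=[]
    for n,p in(('scene',ps),('side',pd)):
        ys,xs=np.nonzero(np.load(f'cup_{n}.npy'));s=sil(p,*q)
        o+=[s[:,0].min()-xs.min(),s[:,0].max()-xs.max()-1,s[:,1].min()-ys.min(),s[:,1].max()-ys.max()-1]
    return o
b=least_squares(rc,[.75,-.1]);print('cup',b.x,np.round(b.fun,1))
c,s=np.cos(P[2]),np.sin(P[2]);d=b.x-P[:2];print('cup in box',c*d[0]+s*d[1],-s*d[0]+c*d[1])
for k in('teapot','mug','dark_pot','bowl'):
    for n,p in(('scene',ps),('side',pd)):
        m=ctrl.mark_of(p,k)
        if m:
            w=atz(p,m[0]['position']*np.array([640,400]),.096 if k=='teapot' else 0)
            d=w[:2]-P[:2];print(k,n,round(m[0]['p'],2),w.round(3),'box',c*d[0]+s*d[1],-s*d[0]+c*d[1])
E
```

```text
[ 0.6261 -0.0087  0.1595  0.0018 -0.0039]
[[ 0.1 -1.4]
 [ 0.6 -0.3]
 [-0.9 -0.3]
 [-2.1  0.4]
 [-0.6 -1.8]
 [ 0.8 -1.9]
 [-0.  -1.8]
 [-1.4  0.8]
 [-1.3 -0.2]
 [ 0.9  1.2]
 [ 0.5 -0.2]
 [-0.6 -1.8]
 [-0.7  0.1]
 [ 1.9 -0.7]
 [-3.2 -2.7]
 [ 3.9  0.2]]
scene [array([301.888, 183.88 ]), array([316.608, 261.52 ])] [[301.84885866 183.23474364]]
cup mark [ 0.62708438 -0.01849739  0.098     ]
side [array([334.976, 217.32 ]), array([358.528, 158.2  ])] [[333.26145169 216.01857828]]
cup mark [ 0.63119276 -0.01622454  0.098     ]
cup [ 0.63527529 -0.00954453] [-0.9  0.2 -0.4  0.3 -1.   0.2 -0.2 -0.3]
cup in box 0.008960557950708575 -0.002306354973429138
teapot scene 0.81 [ 0.659 -0.154  0.096] box 0.009512243994718374 -0.14919126825029183
teapot side 0.8 [ 0.647 -0.164  0.096] box -0.004359783891458708 -0.15640505614618885
mug scene 0.84 [ 0.744  0.004 -0.   ] box 0.11803734529087573 -0.006527954060074491
mug side 0.68 [0.749 0.064 0.   ] box 0.1330767027307438 0.052458219600309566
dark_pot scene 0.87 [0.445 0.28  0.   ] box -0.1325677868019721 0.3134841829293169
dark_pot side 0.87 [0.439 0.284 0.   ] box -0.1377833666997437 0.3189743109638854
bowl scene 0.6 [ 0.425  0.115 -0.   ] box -0.17930019382598608 0.15448518964421074
bowl side 0.88 [0.431 0.123 0.   ] box -0.17133623373647683 0.16051525223035504
```

Run:
```python
from station import ctrl
from h import *
o=ctrl.get_obs();R=Ro.from_rotvec(o['tool_rot']).as_matrix();print(R.round(3))
P=np.load('P.npy')
for n,x in dict(above=(.009,-.068,.26),low=(.009,-.068,.112),end=(.009,.1,.112),tab=(-.093,0,.09)).items():print(n,b2w(P,x).round(4))
print('box x dir',np.cos(P[2]),np.sin(P[2]),o['t'],o['q'])
```

```text
[[-0.927  0.375 -0.   ]
 [ 0.375  0.927 -0.   ]
 [ 0.    -0.    -1.   ]]
above [[ 0.6457 -0.0744  0.26  ]]
low [[ 0.6457 -0.0744  0.112 ]]
end [[0.6191 0.0915 0.112 ]]
tab [[ 0.5342 -0.0235  0.09  ]]
box x dir 0.9873055040808804 0.1588327472897157 2.9 [ 1.06699775e+00  5.26983269e-02  1.61290933e+00  2.12093588e-05
  1.47601450e+00 -1.19023167e-01]
```

View pics/wrist0.png

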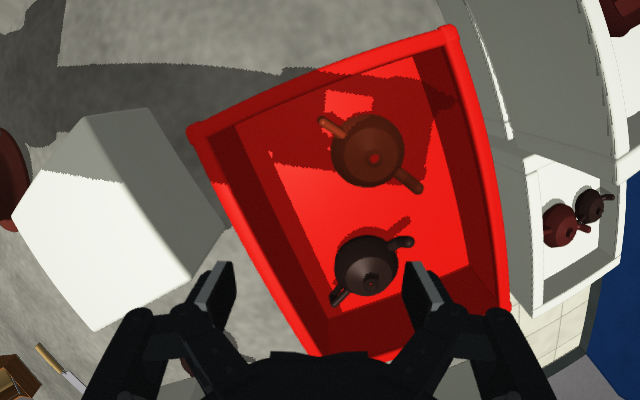

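Request:
carry_out(
  series=[
    [0, 0, 1, 0, 0, 0, 0.6],
    [0, 0, 1, 0, 0, 0, 0.6],
    [0, -0.5, 1, 0, 0, -1, 0.6],
    [0.63, -1, 0, 0, 0, -1, 0.6],
    [0.63, -1, 0, 0, 0, -1, 0.6],
    [0.63, -1, 0, 0, 0, -1, 0.6],
    [0.63, -1, 0, 0, 0, -1, 0.6],
    [0.63, -1, 0, 0, 0, -1, 0.6],
    [0.63, -1, 0, 0, 0, -1, 0.6],
    [0.63, -1, 0, 0, 0, -1, 0.6],
    [0.63, -1, 0, 0, 0, -1, 0.6],
    [0.63, -1, 0, 0, 0, -1, 0.6],
  ],
)

```text
t: 4.1
tool_pos: [0.3768, 0.3407, 0.3064]
tool_rot: [2.01, 2.414, 0.001]
contact_force: [0.1, 0.2, 0.3]
opening: 0.0512
```

Request:
carry_out(
  series=[
    [0.63, -1, 0, 0, 0, -0.3, 0.6],
    [0.63, -1, 0, 0, 0, 0, 0.6],
    [0.63, -1, 0, 0, 0, 0, 0.6],
    [0.63, -1, 0, 0, 0, 0, 0.6],
    [0.63, -1, 0, 0, 0, 0, 0.6],
    [0.63, -1, 0, 0, 0, 0, 0.6],
    [0.63, -1, 0, 0, 0, 0, 0.6],
    [0.63, -1, 0, 0, 0, 0, 0.6],
    [0.63, -1, 0, 0, 0, 0, 0.6],
    [0.63, -1, 0, 0, 0, 0, 0.6],
    [0.63, -1, 0, 0, 0, 0, 0.6],
    [0.63, -1, 0, 0, 0, 0, 0.6],
  ],
)

```text
t: 5.3
tool_pos: [0.5659, 0.0406, 0.3064]
tool_rot: [2.042, 2.387, 0.0]
contact_force: [0.6, 0.5, 0.3]
opening: 0.0509
```

Request:
carry_out(
  series=[
    [0.64, -0.92, 0, 0, 0, 0, 0.6],
    [0.64, -0.92, 0, 0, 0, 0, 0.6],
    [0.64, -0.92, -0.5, 0, 0, 0, 0.6],
    [0.64, -0.92, -0.5, 0, 0, 0, 0.6],
    [0.64, -0.92, -0.5, 0, 0, 0, 0.6],
    [0, 0, 0, 0, 0, 0, 0.6],
  ],
)

```text
t: 5.9
tool_pos: [0.6453, -0.0756, 0.2656]
tool_rot: [-2.043, -2.382, 0.004]
contact_force: [0.2, 0.2, -0.9]
opening: 0.0514
```

```bash
cat >> h.py <<'E'
def wproj(o,p,X):
    R=Ro.from_rotvec(o['tool_rot']).as_matrix();H=np.array(p['hand_eye'])
    T=(np.atleast_2d(X)-o['tool_pos'])@R
    C=(T-H[:3,3])@H[:3,:3]
    r=np.hypot(C[:,0],C[:,1]);th=np.arctan2(r,C[:,2])
    return np.c_[p['cx']+p['fx']*th*C[:,0]/r,p['cy']+p['fy']*th*C[:,1]/r]
E
python3 - <<'E'
from station import ctrl
from h import *
o=ctrl.get_obs();p=ctrl.get_image('wrist');P=np.load('P.npy');print(o['tool_pos'],o['q'].round(2))
im=p['frame'].copy()
def pl(pts,c):
    cv2.polylines(im,[wproj(o,p,pts).round().astype(np.int32)],True,c,1)
a=np.linspace(0,6.28,40)
cp=np.array([.6353,-.0095])
t=ctrl.trace(p,'cup')
for rr,z in((.034,.098),(.042,.12),(.038,.153)):pl(np.c_[cp[0]+rr*np.cos(a),cp[1]+rr*np.sin(a),0*a+z],(0,255,0))
for yc,dx in((.157,P[3]),(-.157,P[4])):pl(b2w(P,[(dx+i*.07,yc+j*.075,.096) for i,j in((-1,-1),(1,-1),(1,1),(-1,1))]),(0,255,255))
pl(b2w(P,[(-.093,.03,.096),(-.093,-.03,.096),(-.065,-.03,.096),(-.065,.03,.096)]),(0,0,255))
cv2.imwrite('pics/w1.png',im)
E
```

```text
[ 0.64529154 -0.07558848  0.26556136] [-0.23  0.1   1.51 -0.    1.54 -0.38]
```

View pics/w1.png

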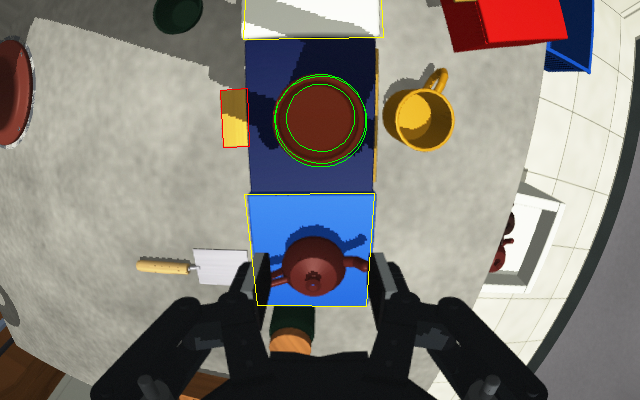

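Request:
carry_out(
  series=[
    [0, 0, -1, 0, 0, 0, 0.6],
    [0, 0, -1, 0, 0, 0, 0.6],
    [0, 0, -1, 0, 0, 0, 0.6],
    [0, 0, -1, 0, 0, 0, 0.6],
    [0, 0, -1, 0, 0, 0, 0.6],
    [0, 0, -0.7, 0, 0, 0, 0.6],
    [0, 0, -0.5, 0, 0, 0, 0.6],
    [0, 0, -0.26, 0, 0, 0, 0.6],
    [0, 0, 0, 0, 0, 0, 0.6],
  ],
)

```text
t: 6.9
tool_pos: [0.6452, -0.073, 0.107]
tool_rot: [-2.041, -2.388, 0.0]
contact_force: [-0.7, -0.4, 1.1]
opening: 0.0514
```

Run:
```python
from station import ctrl
import cv2
p=ctrl.get_image('side');cv2.imwrite('pics/side2.png',cv2.resize(p['frame'][130:290,260:440],None,fx=4,fy=3.7))
```

```text
(no output)
```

View pics/side2.png

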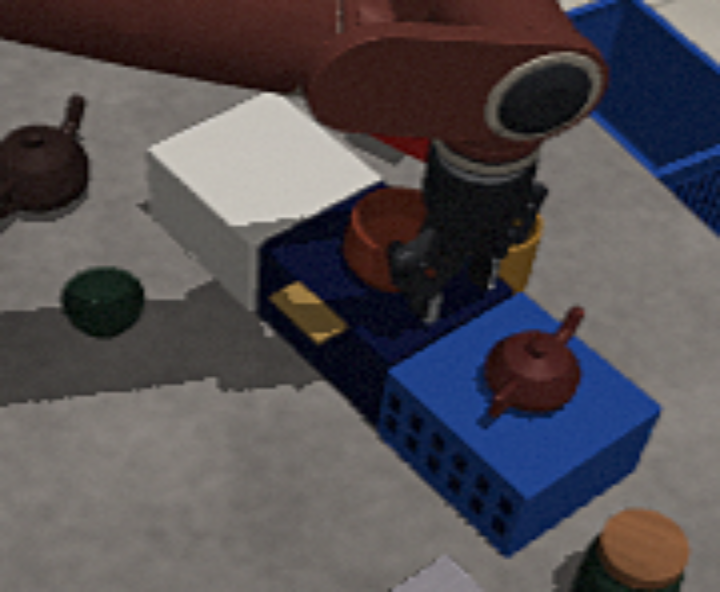

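Request:
carry_out(
  series=[
    [-0.05, 0.316, -0.08, 0, 0, 0, 0.6],
    [-0.032, 0.2, 0, 0, 0, 0, 0.6],
    [-0.032, 0.2, 0, 0, 0, 0, 0.6],
    [-0.032, 0.2, 0, 0, 0, 0, 0.6],
    [-0.032, 0.2, 0, 0, 0, 0, 0.6],
    [-0.05, 0.316, 0, 0, 0, 0, 0.6],
    [-0.05, 0.316, 0, 0, 0, 0, 0.6],
    [-0.05, 0.316, 0, 0, 0, 0, 0.6],
    [-0.05, 0.316, 0, 0, 0, 0, 0.6],
  ],
)

```text
t: 7.85
tool_pos: [0.6359, -0.0131, 0.1055]
tool_rot: [2.041, 2.388, 0.0]
contact_force: [-0.3, -1.8, 1.5]
opening: 0.0508
```

Run:
```python
from station import ctrl
import cv2
p=ctrl.get_image('scene');cv2.imwrite('pics/sc3.png',cv2.resize(p['frame'][140:290,190:390],None,fx=4,fy=4))
```

```text
(no output)
```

View pics/sc3.png

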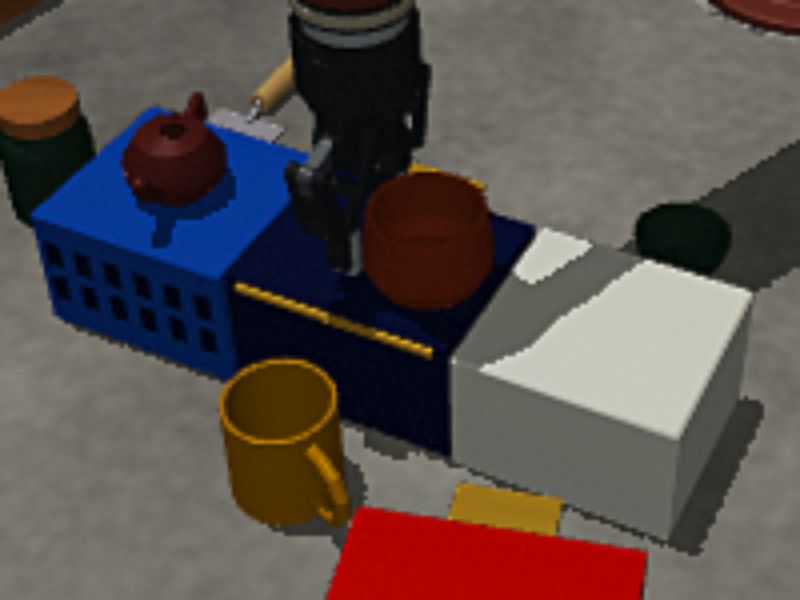

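Request:
carry_out(
  series=[
    [-0.05, 0.316, 0, 0, 0, 0, 0.6],
    [-0.05, 0.316, 0, 0, 0, 0, 0.6],
    [-0.05, 0.316, 0, 0, 0, 0, 0.6],
    [-0.05, 0.316, 0, 0, 0, 0, 0.6],
    [-0.05, 0.316, 0, 0, 0, 0, 0.6],
    [-0.05, 0.316, 0, 0, 0, 0, 0.6],
    [-0.05, 0.316, 0, 0, 0, 0, 0.6],
    [-0.05, 0.316, 0, 0, 0, 0, 0.6],
    [-0.05, 0.316, 0, 0, 0, 0, 0.6],
    [-0.05, 0.316, 0, 0, 0, 0, 0.6],
    [-0.05, 0.316, 0, 0, 0, 0, 0.6],
    [-0.05, 0.316, 0, 0, 0, 0, 0.6],
  ],
)

```text
t: 9.1
tool_pos: [0.6208, 0.0817, 0.1053]
tool_rot: [-2.042, -2.388, 0.0]
contact_force: [0.9, -0.4, -0.3]
opening: 0.0513
```

```bash
cat >> h.py <<'E'
def sil(p,x,y,z0):
    pts=[]
    for rr,z in((.034,0),(.042,.016),(.042,.026),(.038,.055)):
        a=np.linspace(0,6.28,40);pts.append(proj(p,np.c_[x+rr*np.cos(a),y+rr*np.sin(a),0*a+z0+z]))
    return np.vstack(pts)
E
python3 - <<'E'
from station import ctrl
from h import *
p=ctrl.get_image('scene');cv2.imwrite('pics/sc4.png',cv2.resize(p['frame'][140:290,190:390],None,fx=4,fy=4))
ys,xs=np.nonzero(ctrl.trace(p,'cup')[0]['mask'])
# right, top, bottom edges are unoccluded
def rc(q):
    s=sil(p,*q,.096);return [s[:,0].max()-xs.max()-1,s[:,1].min()-ys.min(),s[:,1].max()-ys.max()-1,.3*(s[:,0].min()-xs.min())]
b=least_squares(rc,[.62,.12]);P=np.load('P.npy');c,s=np.cos(P[2]),np.sin(P[2]);d=b.x-P[:2];print(b.x,b.fun.round(1),'box',c*d[0]+s*d[1],-s*d[0]+c*d[1])
E
```

```text
[0.61399475 0.12598809] [ 0.1 -0.9  0.7 -0.4] box 0.009477173963051417 0.1348857946645255
```

View pics/sc4.png

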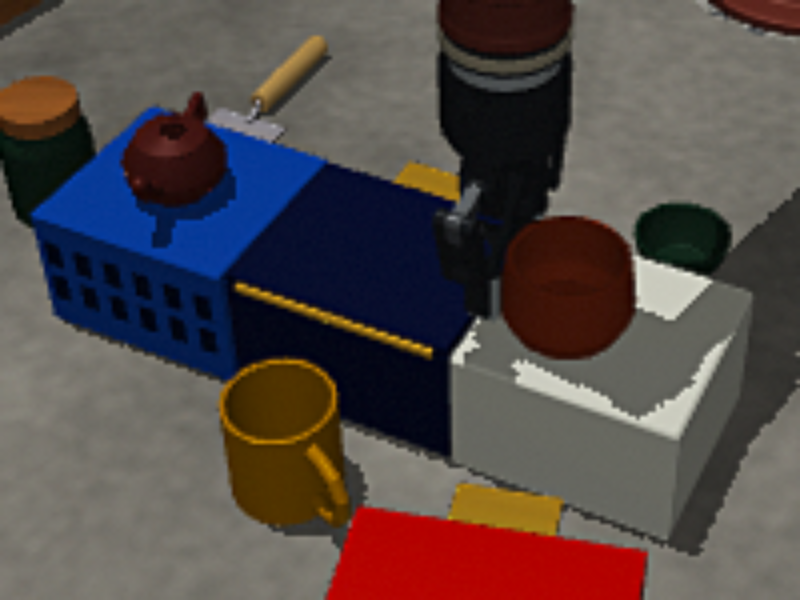

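The cup is upright on the foam, about 22 mm short of its centre. I'll push it on 20 mm slowly, then back off and lift.

Request:
carry_out(
  series=[
    [-0.032, 0.2, 0, 0, 0, 0, 0.6],
    [-0.032, 0.2, 0, 0, 0, 0, 0.6],
    [-0.032, 0.2, 0, 0, 0, 0, 0.6],
    [-0.02, 0.12, 0, 0, 0, 0, 0.6],
    [-0.01, 0.08, 0, 0, 0, 0, 0.6],
    [0, 0, 0, 0, 0, 0, 0.6],
    [0.05, -0.32, 0, 0, 0, 0, 0.6],
    [0.1, -0.6, 0.2, 0, 0, 0, 0.6],
    [0, -0.5, 1, 0, 0, 0, 0.6],
    [0, 0, 1, 0, 0, 0, 0.4],
    [0, 0, 1, 0, 0, 0, 0.2],
    [0, 0, 1, 0, 0, 0, 0],
  ],
)

```text
t: 10.4
tool_pos: [0.6217, 0.064, 0.2118]
tool_rot: [2.043, 2.386, 0.0]
contact_force: [-0.3, 0.6, 0.2]
opening: 0.008
```

Run:
```python
from station import ctrl
from h import *
P=np.load('P.npy');c,s=np.cos(P[2]),np.sin(P[2])
for n in('scene','side'):
    p=ctrl.get_image(n);
    cv2.imwrite(f'pics/{n}5.png',p['frame'])
    ys,xs=np.nonzero(ctrl.trace(p,'cup')[0]['mask'])
    def rc(q):
        S=sil(p,*q,.096);return [S[:,0].max()-xs.max()-1,S[:,1].min()-ys.min(),S[:,1].max()-ys.max()-1,S[:,0].min()-xs.min()]
    b=least_squares(rc,[.62,.12]);d=b.x-P[:2];print(b.fun.round(1),'box',c*d[0]+s*d[1],-s*d[0]+c*d[1])
print(ctrl.get_obs()['q'].round(3),ctrl.get_obs()['t'])
```

```text
[-0.1  0.  -0.   0.1] box 0.011499223066955543 0.15591398872369588
[ 0.1 -0.5  0.5 -0.1] box 0.009420250183915003 0.15579396277642318
[-0.015  0.065  1.634 -0.     1.441 -0.17 ] 10.6
```

View pics/scene5.png

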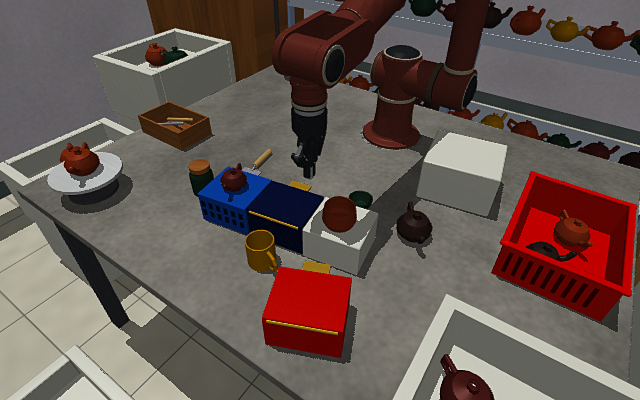

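Request:
carry_out(
  series=[
    [-0.96, -0.64, 0, 0, 0, 0, 0],
    [-0.96, -0.64, 0, 0, 0, 0, 0],
    [-0.96, -0.64, 0, 0.16, -0.98, 0, 0],
    [-0.96, -0.64, 0, 0.16, -0.98, 0, 0],
    [-0.96, -0.64, 0, 0.16, -0.98, 0, 0],
    [-0.96, -0.64, 0, 0.16, -0.98, 0, 0],
    [0, 0, 0, 0, 0, 0, 0],
  ],
)

```text
t: 11.3
tool_pos: [0.4717, -0.0313, 0.2045]
tool_rot: [1.861, 2.167, 0.435]
contact_force: [-0.4, 0.1, -0.8]
opening: -0.0001
```

Run:
```python
from station import ctrl
from h import *
o=ctrl.get_obs()
D=[([.0527,1.6129,1.4760],(np.hypot(.2343,.57875),.2301)),([.1,1.51,1.54],(np.hypot(.6453,.0756),.2656)),([.065,1.634,1.441],(np.hypot(.6217,.064),.2118))]
D.append((o['q'][[1,2,4]],(np.hypot(*o['tool_pos'][:2]),o['tool_pos'][2])))
print(o['q'],o['tool_pos'],o['tool_rot'])
def f(v):
    a,L1,L2,h,d,e=v;out=[]
    for (q2,q3,q5),(r,z) in D:
        A=q2+q3;B=A+q5
        out+=[a+L1*np.sin(q2)+e*np.cos(q2)*0+e*np.cos(A)+L2*np.sin(A)+d*np.sin(B)-r,h+L1*np.cos(q2)-e*np.sin(A)+L2*np.cos(A)+d*np.cos(B)-z]
    return out
b=least_squares(f,[.0,.4,.5,.2,.25,0]);print(b.x,b.fun)
```

```text
[-0.33408323 -0.60531524  2.22595387  0.19846481  1.17845774 -0.52988483] [ 0.47168689 -0.03127663  0.2044679 ] [1.86133896 2.16706584 0.43508697]
[-0.01819933  0.40803648  0.63374012  0.26564568  0.28312284  0.09869523] [ 4.65669773e-04  1.64985814e-03 -1.72351190e-04 -5.27133206e-04
 -3.09573976e-04 -1.01267847e-03  1.62545312e-05 -1.10048079e-04]
```

Run:
```python
import numpy as np
from scipy.optimize import fsolve
a,L1,L2,h,d,e=[-0.01819933,0.40803648,0.63374012,0.26564568,0.28312284,0.09869523]
def ik(r,z,tau):
    B=np.pi-tau
    def f(q):
        A=q[0]+q[1];return [a+L1*np.sin(q[0])+e*np.cos(A)+L2*np.sin(A)+d*np.sin(B)-r,h+L1*np.cos(q[0])-e*np.sin(A)+L2*np.cos(A)+d*np.cos(B)-z]
    q,_,k,_=fsolve(f,[-.6,2.2],full_output=1);return q[0],q[1],B-q.sum(),k
for tau in(.4,.6,.8,1.0):
  for r,z in((.46,.07),(.5,.05),(.54,.07),(.55,.15),(.6,.2),(.68,.23)):
    print(tau,r,z,np.round(ik(r,z,tau),2))
```

```text
0.4 0.46 0.07 [-0.53  2.41  0.86  1.  ]
0.4 0.5 0.05 [-0.34  2.31  0.77  1.  ]
0.4 0.54 0.07 [-0.25  2.21  0.78  1.  ]
0.4 0.55 0.15 [-0.34  2.14  0.94  1.  ]
0.4 0.6 0.2 [-0.25  1.98  1.01  1.  ]
0.4 0.68 0.23 [-0.07  1.77  1.04  1.  ]
0.6 0.46 0.07 [-0.69  2.55  0.68  1.  ]
0.6 0.5 0.05 [-0.46  2.45  0.55  1.  ]
0.6 0.54 0.07 [-0.36  2.34  0.56  1.  ]
0.6 0.55 0.15 [-0.47  2.28  0.73  1.  ]
0.6 0.6 0.2 [-0.37  2.12  0.79  1.  ]
0.6 0.68 0.23 [-0.17  1.91  0.8   1.  ]
0.8 0.46 0.07 [-0.86  2.7   0.5   1.  ]
0.8 0.5 0.05 [-0.54  2.57  0.31  1.  ]
0.8 0.54 0.07 [-0.43  2.46  0.31  1.  ]
0.8 0.55 0.15 [-0.57  2.41  0.5   1.  ]
0.8 0.6 0.2 [-0.46  2.25  0.55  1.  ]
0.8 0.68 0.23 [-0.25  2.04  0.55  1.  ]
1.0 0.46 0.07 [-1.03  2.85  0.32  1.  ]
1.0 0.5 0.05 [-0.55  2.66  0.03  1.  ]
1.0 0.54 0.07 [-0.43  2.55  0.02  1.  ]
1.0 0.55 0.15 [-0.63  2.52  0.25  1.  ]
1.0 0.6 0.2 [-0.52  2.37  0.3   1.  ]
1.0 0.68 0.23 [-0.3   2.16  0.29  1.  ]
```

Request:
carry_out(
  series=[
    [0.4, 0.04, -0.5, 0.16, -0.98, 0, 0],
    [0.4, 0.04, -0.5, 0.16, -0.98, 0, 0],
    [0.4, 0.04, -0.8, 0.16, -0.98, 0, 0],
    [0.3, 0.04, -1, 0, 0, 0, 0],
    [0.14, 0, -1, 0, 0, 0, 0],
    [0, 0, -0.5, 0, 0, 0, 0],
    [0, 0, 0, 0, 0, 0, 0],
  ],
)

```text
t: 12.0
tool_pos: [0.5168, -0.0257, 0.0991]
tool_rot: [1.696, 1.981, 0.718]
contact_force: [-0.2, -0.2, 0.2]
opening: 0.0002
```

```bash
cat > st.py <<'E'
from station import ctrl
from h import *
def st():
    o=ctrl.get_obs();P=np.load('P.npy');c,s=np.cos(P[2]),np.sin(P[2]);d=o['tool_pos'][:2]-P[:2]
    R=Ro.from_rotvec(o['tool_rot']).as_matrix();z=R[:,2]
    print('t',round(o['t'],2),'box',np.round([c*d[0]+s*d[1],-s*d[0]+c*d[1],o['tool_pos'][2]],4),'zdir',np.round([c*z[0]+s*z[1],-s*z[0]+c*z[1],z[2]],3),'q',o['q'].round(2),'F',o['contact_force'].round(1))
E
python3 - <<'E'
from st import *
st();p=ctrl.get_image('side');cv2.imwrite('pics/side6.png',cv2.resize(p['frame'][120:300,240:440],None,fx=4,fy=3.3));st()
E
```

```text
t 12.0 box [-0.1106  0.0006  0.0991] zdir [ 0.636  0.004 -0.772] q [-0.38 -0.49  2.41  0.55  0.68 -0.87] F [-0.2 -0.2  0.2]
t 12.05 box [-1.095e-01 -1.000e-04  1.014e-01] zdir [ 0.638  0.003 -0.77 ] q [-0.38 -0.5   2.41  0.55  0.68 -0.86] F [ 0.  -0.3  0.7]
```

View pics/side6.png

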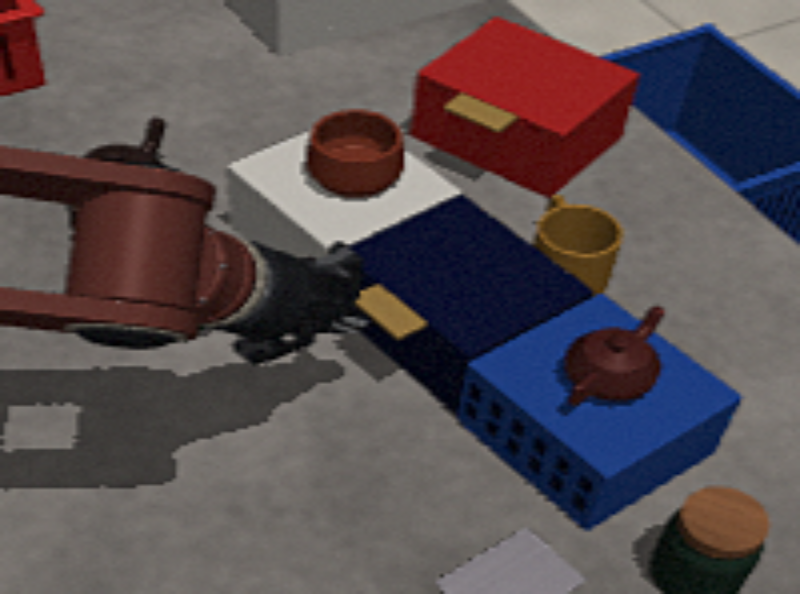

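Request:
carry_out(
  series=[
    [-0.2, -0.03, -0.6, 0, 0, 0, 0],
    [0, 0, -0.8, 0, 0, 0, 0],
    [0, 0, -0.7, 0, 0, 0, 0],
    [0, 0, 0, 0, 0, 0, 0],
  ],
)

```text
t: 12.45
tool_pos: [0.5128, -0.0268, 0.0491]
tool_rot: [1.692, 1.979, 0.719]
contact_force: [-0.4, 1.0, 0.3]
opening: -0.0004
```

Run:
```python
from st import *
st();p=ctrl.get_image('side');cv2.imwrite('pics/side7.png',cv2.resize(p['frame'][170:260,290:400],None,fx=7,fy=6,interpolation=cv2.INTER_CUBIC))
o=ctrl.get_obs();p=ctrl.get_image('wrist');cv2.imwrite('pics/w7.png',p['frame']);st()
```

```text
t 12.45 box [-1.147e-01  1.000e-04  4.910e-02] zdir [ 0.639  0.003 -0.77 ] q [-0.38 -0.39  2.44  0.66  0.57 -1.01] F [-0.4  1.   0.3]
t 12.55 box [-0.1133 -0.0008  0.0517] zdir [ 0.642  0.001 -0.767] q [-0.38 -0.39  2.44  0.66  0.57 -1.01] F [ 0.3 -1.   0.2]
```

View pics/side7.png

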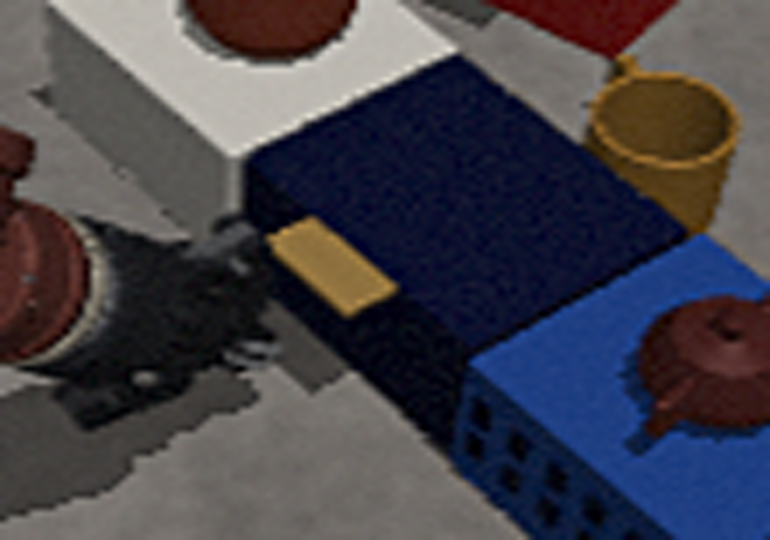

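View pics/w7.png

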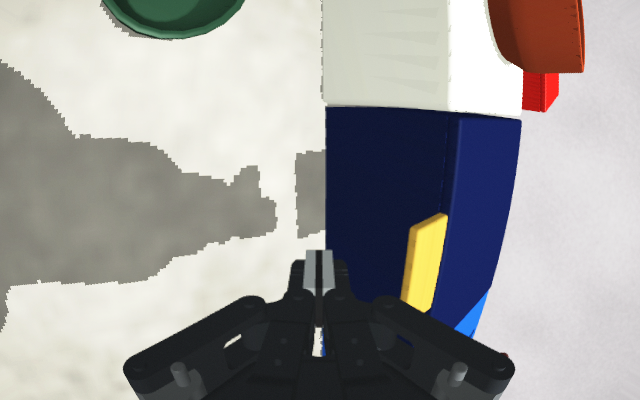

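The wrist view shows the upper finger linkage, at (505,365), flaring out close to the tab at (425,265). I'll turn the tool a quarter about its own axis so that the linkages lie sideways and the camera is on the far side.

Request:
carry_out(
  series=[
    [-0.1, 0, 0, -0.82, -0.13, 1, 0],
    [0, 0, 0, -0.82, -0.13, 1, 0],
    [0, 0, 0, -0.82, -0.13, 1, 0],
    [0, 0, 0, -0.82, -0.13, 1, 0],
    [0, 0, 0, -0.82, -0.13, 1, 0],
    [0, 0, 0, -0.82, -0.13, 1, 0],
    [0, 0, 0, -0.82, -0.13, 1, 0],
    [0, 0, 0, -0.82, -0.13, 1, 0],
    [0, 0, 0, -0.82, -0.13, 1, 0],
    [0, 0, 0, -0.82, -0.13, 1, 0],
    [0, 0, 0, -0.82, -0.13, 1, 0],
    [0, 0, 0, -0.82, -0.13, 1, 0],
  ],
)

```text
t: 13.75
tool_pos: [0.5126, -0.0278, 0.0531]
tool_rot: [-0.184, 2.442, 0.073]
contact_force: [0.6, 0.3, -0.5]
opening: 0.0002
```

Run:
```python
from st import *
st();o=ctrl.get_obs();p=ctrl.get_image('wrist');cv2.imwrite('pics/w8.png',p['frame']);st()
R=Ro.from_rotvec(o['tool_rot']).as_matrix();print(R.round(2))
```

```text
t 13.75 box [-0.115  -0.0008  0.0531] zdir [ 0.639 -0.001 -0.769] q [-0.38 -0.4   2.45  0.65  0.58 -2.56] F [ 0.6  0.3 -0.5]
t 13.8 box [-0.1151 -0.0008  0.0531] zdir [ 0.639 -0.001 -0.769] q [-0.38 -0.4   2.45  0.65  0.58 -2.56] F [0.5 0.1 0.2]
[[-0.76 -0.15  0.63]
 [-0.11  0.99  0.1 ]
 [-0.64  0.   -0.77]]
```

View pics/w8.png

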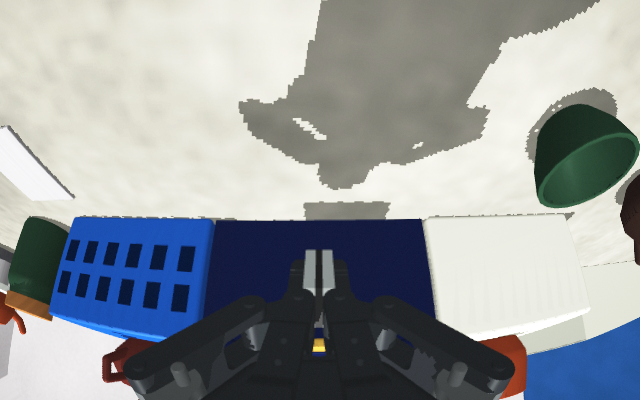

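Request:
carry_out(
  series=[
    [0.43, 0.07, -0.1, 0, 0, 0, 0],
    [0.43, 0.07, -0.05, 0, 0, 0, 0],
    [0.43, 0.07, 0, 0, 0, 0, 0],
    [0, 0, 0, 0, 0, 0, 0],
  ],
)

```text
t: 14.2
tool_pos: [0.5454, -0.0223, 0.0491]
tool_rot: [-0.176, 2.444, 0.077]
contact_force: [-0.3, -0.8, 0.8]
opening: 0.0001
```

Run:
```python
from st import *
st();P=np.load('P.npy')
o=ctrl.get_obs()
# path : translate along circle from theta 0; world shifts/0.025
E0=np.array([.065-.158,.09])
th=np.r_[0:1.66:.1]
E=np.c_[.065-.158*np.cos(th),.09+.158*np.sin(th)]
d=np.diff(E,axis=0)/.025
for t,(a,b) in zip(th[1:],d):print(round(t,2),np.round([a*np.cos(P[2]),a*np.sin(P[2]),b],2))
```

```text
t 14.2 box [-0.0818 -0.0006  0.0491] zdir [ 0.639 -0.    -0.769] q [-0.34 -0.28  2.37  0.66  0.52 -2.54] F [-0.3 -0.8  0.8]
0.1 [0.03 0.01 0.63]
0.2 [0.09 0.01 0.62]
0.3 [0.15 0.02 0.61]
0.4 [0.21 0.03 0.59]
0.5 [0.27 0.04 0.57]
0.6 [0.33 0.05 0.54]
0.7 [0.38 0.06 0.5 ]
0.8 [0.43 0.07 0.46]
0.9 [0.47 0.08 0.42]
1.0 [0.51 0.08 0.37]
1.1 [0.54 0.09 0.31]
1.2 [0.57 0.09 0.26]
1.3 [0.59 0.1  0.2 ]
1.4 [0.61 0.1  0.14]
1.5 [0.62 0.1  0.08]
1.6 [0.62 0.1  0.01]
```

Request:
carry_out(
  series=[
    [0, 0, 0.2, 0, 0, 0, 0],
    [0, 0, 0.2, 0, 0, 0, 0],
    [0, 0, 0.3, 0, 0, 0, 0],
    [0.03, 0, 0.33, 0, 0, 0, 0],
    [0.05, 0.01, 0.5, 0, 0, 0, 0],
    [0.08, 0.01, 0.5, 0, 0, 0, 0],
    [0.12, 0.02, 0.5, 0, 0, 0, 0],
    [0.17, 0.03, 0.5, 0, 0, 0, 0],
    [0.23, 0.04, 0.5, 0, 0, 0, 0],
  ],
)

```text
t: 15.1
tool_pos: [0.5605, -0.0192, 0.136]
tool_rot: [-0.177, 2.447, 0.077]
contact_force: [-0.9, -1.2, -0.9]
opening: 0.0001
```

Run:
```python
from st import *
st();p=ctrl.get_image('side');cv2.imwrite('pics/side9.png',cv2.resize(p['frame'][110:270,270:430],None,fx=4,fy=3.7,interpolation=cv2.INTER_CUBIC))
p=ctrl.get_image('scene');cv2.imwrite('pics/sc9.png',cv2.resize(p['frame'][110:290,190:390],None,fx=4,fy=3.3))
```

```text
t 15.1 box [-0.0664  0.      0.136 ] zdir [ 0.637  0.    -0.771] q [-0.32 -0.41  2.29  0.48  0.69 -2.32] F [-0.9 -1.2 -0.9]
```

View pics/side9.png

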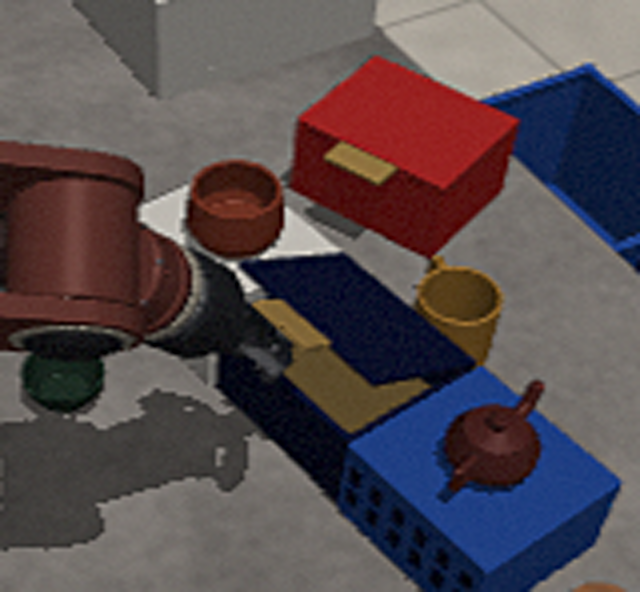

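View pics/sc9.png

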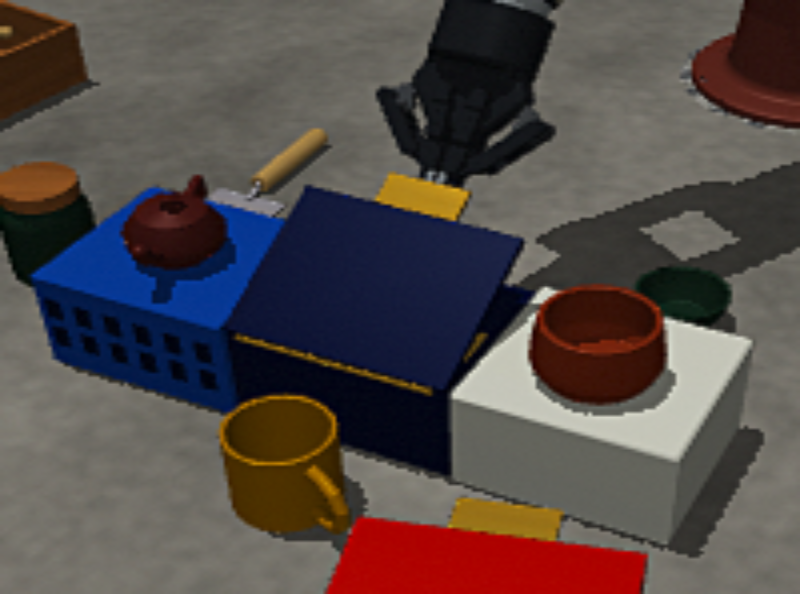

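Request:
carry_out(
  series=[
    [0.27, 0.04, 0.48, 0, 0, 0, 0],
    [0.33, 0.05, 0.48, 0, 0, 0, 0],
    [0.38, 0.06, 0.48, 0, 0, 0, 0],
    [0.43, 0.07, 0.46, 0, 0, 0, 0],
    [0.47, 0.08, 0.42, 0, 0, 0, 0],
    [0.5, 0.08, 0.37, 0, 0, 0, 0],
    [0.54, 0.09, 0.31, 0, 0, 0, 0],
  ],
)

```text
t: 15.9
tool_pos: [0.6346, -0.0072, 0.2112]
tool_rot: [-0.177, 2.446, 0.078]
contact_force: [0.0, -0.7, -0.2]
opening: -0.0002
```

Run:
```python
from st import *
st();p=ctrl.get_image('side');cv2.imwrite('pics/side10.png',cv2.resize(p['frame'][110:270,270:430],None,fx=4,fy=3.7,interpolation=cv2.INTER_CUBIC))
```

```text
t 15.9 box [8.600e-03 1.000e-04 2.112e-01] zdir [ 0.637  0.001 -0.771] q [-0.24 -0.29  2.07  0.37  0.75 -2.15] F [ 0.  -0.7 -0.2]
```

View pics/side10.png

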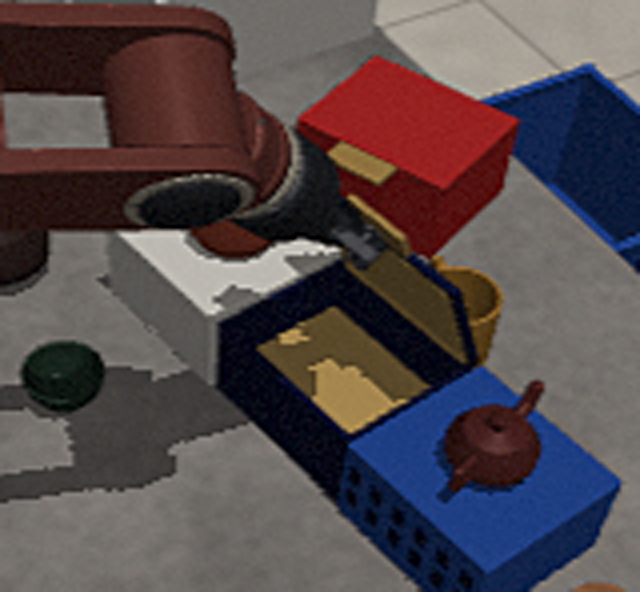

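Request:
carry_out(
  series=[
    [0.5, 0.08, 0.28, 0, 0, 0, 0],
    [0.5, 0.08, 0.22, 0, 0, 0, 0],
    [0.45, 0.07, 0.18, 0, 0, 0, 0],
    [0.35, 0.06, 0.1, 0, 0, 0, 0],
    [0.3, 0.05, 0.05, 0, 0, 0, 0],
    [0.25, 0.04, 0, 0, 0, 0, 0],
    [0.2, 0.03, 0, 0, 0, 0, 0],
    [0, 0, 0, 0, 0, 0, 0],
  ],
)

```text
t: 16.75
tool_pos: [0.6972, 0.0029, 0.2301]
tool_rot: [-0.177, 2.447, 0.078]
contact_force: [0.4, 0.8, 0.2]
opening: -0.0002
```

Run:
```python
from st import *
st();p=ctrl.get_image('side');cv2.imwrite('pics/side11.png',cv2.resize(p['frame'][110:270,270:430],None,fx=4,fy=3.7,interpolation=cv2.INTER_CUBIC))
```

```text
t 16.75 box [7.210e-02 2.000e-04 2.301e-01] zdir [ 0.636  0.001 -0.772] q [-0.19 -0.15  1.92  0.33  0.74 -2.08] F [0.4 0.8 0.2]
```

View pics/side11.png

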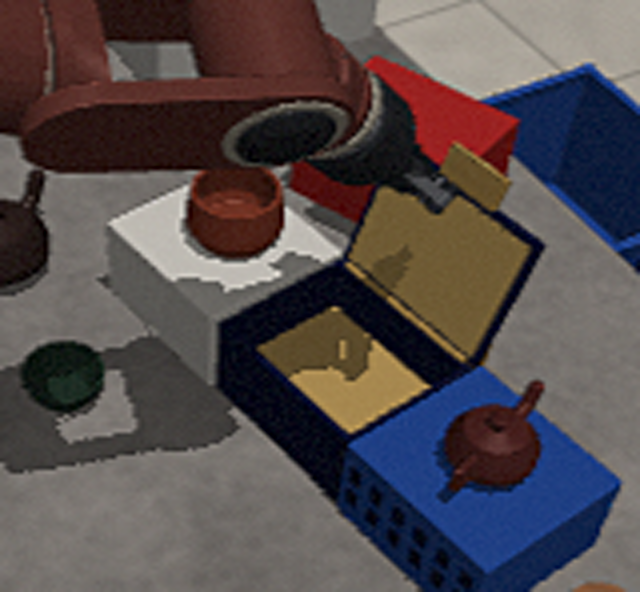

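Request:
carry_out(
  series=[
    [-0.3, -0.05, 0, 0, 0, 0, 0],
    [-0.6, -0.1, 0.3, 0, 0, 0, 0],
    [-0.9, -0.14, 0.6, 0, 0, 0, 0],
    [-0.9, -0.14, 0.6, 0, 0, 0, 0],
    [-0.9, -0.14, 0.6, 0, 0, 0, 0],
    [-0.9, -0.14, 0.6, 0, 0, 0, 0],
    [-0.9, -0.14, 0.6, 0, 0, 0, 0],
    [0, 0, 0, 0, 0, 0, 0],
    [0, 0, 0, 0, 0, 0, 0],
  ],
)

```text
t: 17.7
tool_pos: [0.5616, -0.0186, 0.3135]
tool_rot: [-0.177, 2.445, 0.077]
contact_force: [0.6, 0.1, -0.3]
opening: 0.0002
```

Run:
```python
from st import *
st();P=np.load('P.npy');c,s=np.cos(P[2]),np.sin(P[2])
for n in('side','scene'):
    p=ctrl.get_image(n);f=p['frame'];cv2.imwrite(f'pics/{n}12.png',f)
    for th in(1.5,1.6,1.75,1.9):
        print(n,th,proj(p,b2w(P,(.065-.158*np.cos(th)+.003*np.sin(th)*1,0,.09+.158*np.sin(th))))[0].round(1))
    print([(round(d['p'],2),np.round(np.array(d['position'])*[640,400],1)) for d in ctrl.mark_of(p,'lid_tab')[:2]])
    ys,xs=np.nonzero(ctrl.trace(p,'cup')[0]['mask'])
    def rc(q):
        S=sil(p,*q,.096);return [S[:,0].max()-xs.max()-1,S[:,1].min()-ys.min(),S[:,1].max()-ys.max()-1,S[:,0].min()-xs.min()]
    b=least_squares(rc,[.62,.12]);d=b.x-P[:2];print('cup',b.fun.round(1),'box',c*d[0]+s*d[1],-s*d[0]+c*d[1])
```

```text
t 17.7 box [-0.0652  0.0004  0.3135] zdir [ 0.638 -0.    -0.77 ] q [-0.31 -0.58  2.1   0.35  1.01 -2.12] F [ 0.6  0.1 -0.3]
side 1.5 [375.7 159.3]
side 1.6 [379.7 157.1]
side 1.75 [385.4 154.5]
side 1.9 [390.6 152.9]
[(0.79, array([359.7, 157.7])), (0.58, array([391.9, 151.3]))]
cup [ 0.7 -2.7  2.5 -0.7] box 0.0022711339403977994 0.14399894371704536
scene 1.5 [270.6 166.3]
scene 1.6 [266.9 170. ]
scene 1.75 [261.4 176.6]
scene 1.9 [256.1 184.5]
[(0.73, array([318.2, 264.5])), (0.69, array([256.3, 185.5]))]
cup [-0.1  0.  -0.   0.1] box 0.011499223066955543 0.15591398872369588
```

View pics/side12.png

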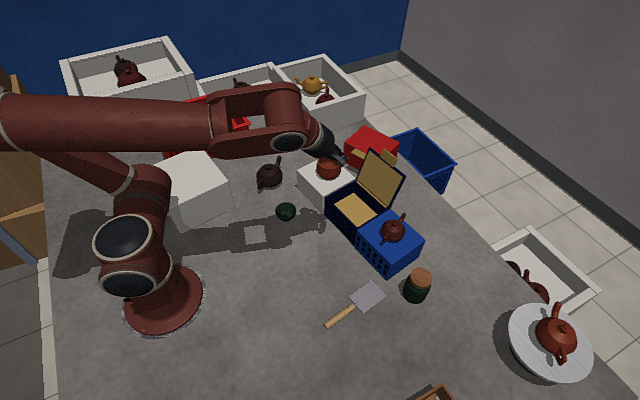

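View pics/scene12.png

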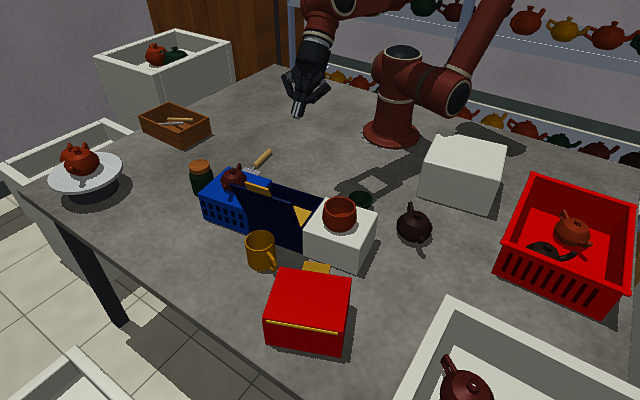

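The lid tab sits at scene (256,185) and side (392,151), which matches 1.9 rad, so the lid rests on its stop. The cup is unchanged in the scene view; in the side view the arm partly hides it. Nothing else has moved and the robot is clear, so I'm handing in.

Run:
```python
from station import ctrl
print(ctrl.finish_job())
```

```text
the job is handed in; nothing more can be done
None
```

The navy box is open, the tea cup stands on the white foam block beside it, and the job is handed in. It took about 18 s on the robot's clock.

- **Cup:** I pushed it low on its belly, upright all the way, from the lid onto the foam. My fit puts it about 10 mm off the foam's middle along the box's x and 1 mm along y, so the foot is wholly on the block with about 25 mm or more to spare.
- **Lid:** I then raised it by the brass tab with the closed fingers and pushed it past upright. It now leans back at about 1.9 rad on its stop; the tab shows at scene (256,185) and side (392,151), where that angle puts it.
- **Other checks:** The teapots, bowl, mug, canister and spatula look unmoved. The robot was well clear with contact force near zero.
- **Disagreement:** In the last side view the arm partly hid the cup, so that fit was poor: 3 pixels off, reading 12 mm nearer the box. The unobstructed scene view gave exactly the same cup position as before the lid was opened, and before that both views agreed.

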